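Pack the dissecting kit and shut its case

TASK

Pack away the dissecting kit: take the three instruments off the sloped rest and lay each flat in its own lane of the open case, one at a time in the order of use and set down rather than dropped - the forceps in the left lane, then the needle in the middle one, then the spatula in the right one (left and right as you face the open case with its lid hinge at the far side). Then lower the lid gently, without slamming it, until it is fully closed, and leave everything else on the bench where it stands.

Things in the scene. Friction and masses are not known exactly. Their poses are not given: they have to be found in the camera images.
- case: Grey instrument case, fixed, 170 x 170 x 45 mm, walls and floor 4 mm. Origin under its centre; x points across it to the hinge side (away from the robot), y to its left, z up. Two black rubber racks along y at x = -32 and +32 mm (10 mm wide, seats 18 mm and teeth 30 mm above the bench) form three lanes along x, each 26 mm wide, 46 mm apart. Between the racks fingertips may go down to the floor.
- lane_left (a point): Left lane (case y = +46 mm): where the middle of the forceps' axis comes to lie, 22.5 mm above the bench. Axes as the case's. 35 mm from here to the side wall.
- lane_middle (a point): Middle lane (case y = 0): where the middle of the needle's axis comes to lie, 22.5 mm above the bench. Axes as the case's.
- lane_right (a point): Right lane (case y = -46 mm): where the middle of the spatula's axis comes to lie, 22.5 mm above the bench. Axes as the case's. 35 mm from here to the side wall.
- lid (a joint): Angle of the case's lid in rad: 0 fully closed, 1.57 upright, 1.9 the stop; starts upright or leaning a little back from the lanes. A stiff friction hinge (0.25 N m; lid about 0.2 kg): the lid stays where it is left, and about 3 N at its free edge moves it.
- lid_hinge (a point): Middle of the hinge line, on the case's far upper rim (case x = +85 mm, 45.5 mm above the bench); the line runs along the case's y. The lid is a flat grey plate 170 x 170 x 6 mm; its outer face (facing up when closed, away from the robot when upright) lies 6 mm outside the plane through the hinge line.
- lid_tab (a point): Centre of the outer face of the tab, 40 mm wide, 18 mm long and 6 mm thick, in the middle of the lid's free edge; 179 mm from the hinge line.
- rest: Fixed black sloped rest, foot plate 150 x 194 mm. Origin under its centre, x along the rise (away from the robot), y left. Instruments lie up the slope, 0.6 rad from level, in notches at y = +50, 0, -50 mm (which is where varies), middles 66 mm above the bench. Racks 10 mm wide lie 32 mm either side of the middle, teeth 10 mm over the seats; between them it is open 40 mm deep. A 10 mm lip stops the lower ends.
- forceps: Forceps: two thin arms with a long gap between, joined at the rear and meeting at the tips; rigid, 17 mm wide over the arms at the middle. 35 g. Steel, 140 mm long, 9 mm high. Origin on its axis at mid length; x runs along it to the tip end, z is its upper side (square to the slope on the rest). May be laid either way round.
- needle: Dissecting needle: square handle 9 mm wide for 108 mm, then a 3 mm thin pin for the last 32 mm. 35 g. Steel, 140 mm long, 9 mm high. Origin on its axis at mid length; x runs along it to the tip end, z is its upper side (square to the slope on the rest). May be laid either way round.
- spatula: Spatula: handle 10 mm wide for 108 mm, then a thin flat blade 20 mm wide. 45 g. Steel, 140 mm long, 9 mm high. Origin on its axis at mid length; x runs along it to the tip end, z is its upper side (square to the slope on the rest). May be laid either way round.

How it is judged:
On the way, in this order (a step that is already met when the one before it is completed fails the run):
1. the forceps lies flat in the left lane, let go (x of forceps in the frame of lane_left between -0.014 and 0.014 m and y of forceps in the frame of lane_left between -0.011 and 0.011 m and z of forceps in the frame of lane_left between -0.004 and 0.005 m and angle between the x axis of forceps and the x axis of case, either way round below 0.2 rad and angle between forceps's own x axis and vertical between 1.49 and 1.65 rad and contact force between the fingers and forceps below 0.1 N), for 0.2 s.
2. the needle lies flat in the middle lane, let go (x of needle in the frame of lane_middle between -0.014 and 0.014 m and y of needle in the frame of lane_middle between -0.011 and 0.011 m and z of needle in the frame of lane_middle between -0.004 and 0.005 m and angle between the x axis of needle and the x axis of case, either way round below 0.2 rad and angle between needle's own x axis and vertical between 1.49 and 1.65 rad and contact force between the fingers and needle below 0.1 N), for 0.2 s.
3. the spatula lies flat in the right lane, let go (x of spatula in the frame of lane_right between -0.014 and 0.014 m and y of spatula in the frame of lane_right between -0.011 and 0.011 m and z of spatula in the frame of lane_right between -0.004 and 0.005 m and angle between the x axis of spatula and the x axis of case, either way round below 0.2 rad and angle between spatula's own x axis and vertical between 1.49 and 1.65 rad and contact force between the fingers and spatula below 0.1 N), for 0.2 s.
4. the lid is fully closed (value of joint lid below 0.03 rad), for 0.2 s.
At the end, for the whole second after the job is handed in: Forceps in the left, needle in the middle and spatula in the right lane, each down on the racks (within 14 mm along the lane, 11 mm across, 5 mm in height, 0.2 rad in line, level within 0.08 rad), at rest, and the lid closed to within 0.03 rad (x of forceps in the frame of lane_left between -0.014 and 0.014 m and y of forceps in the frame of lane_left between -0.011 and 0.011 m and z of forceps in the frame of lane_left between -0.004 and 0.005 m and angle between the x axis of each of forceps, needle, spatula and the x axis of case, either way round below 0.2 rad and angle between forceps's own x axis and vertical between 1.49 and 1.65 rad and linear speed of each of forceps, needle, spatula below 0.02 m/s and x of needle in the frame of lane_middle between -0.014 and 0.014 m and y of needle in the frame of lane_middle between -0.011 and 0.011 m and z of needle in the frame of lane_middle between -0.004 and 0.005 m and angle between needle's own x axis and vertical between 1.49 and 1.65 rad and x of spatula in the frame of lane_right between -0.014 and 0.014 m and y of spatula in the frame of lane_right between -0.011 and 0.011 m and z of spatula in the frame of lane_right between -0.004 and 0.005 m and angle between spatula's own x axis and vertical between 1.49 and 1.65 rad and value of joint lid below 0.03 rad and velocity of joint lid above -0.05 rad/s); the robot touches nothing.
It fails at once if the lid is slammed (closes faster than 2.5 rad/s) (velocity of joint lid below -2.5 rad/s).
It fails at once if the forceps is dropped (falls free faster than 0.7 m/s) (contact force between the fingers and forceps below 0.05 N and linear speed of forceps above 0.7 m/s).
It fails at once if the needle is dropped (falls free faster than 0.7 m/s) (contact force between the fingers and needle below 0.05 N and linear speed of needle above 0.7 m/s).
It fails at once if the spatula is dropped (falls free faster than 0.7 m/s) (contact force between the fingers and spatula below 0.05 N and linear speed of spatula above 0.7 m/s).
It fails at once if another thing on the bench is moved more than 30 mm (distance of any of dish, jar, lens, washbottle, slidebox, pencup, stainbox, brush from where it was at the start of the episode above 0.03 m).
It also fails if it takes over 72 s, if anything falls off the work surface, if the arm or the gripper's body presses on something with over 40 N, if the wrist force passes 120 N, or if a joint passes its speed limit or range.

ROBOT

A 7-joint arm with a two-finger parallel gripper is mounted at the origin on the work surface. World frame = base frame: x ahead of the robot, y to its left, z up, the work surface at z = 0. Lengths are in m, angles in rad, forces in N, time in s.
With the tool pointing down it reaches from about 0.4 to 0.925 m from the base axis. Payload 5.6 kg.
Tool frame: the origin (TCP) lies midway between the tips of the shut fingers; the grasp point (between the pads) lies 19 mm behind it (hold_point_z is the distance from the TCP to the grasp point, in m); z points along the fingers, y is the line along which they close (so a half turn about z gives the same grasp; the last joint's range is limited). The gripper opens to 85 mm and grips with 20 to 120 N. Pads are 22 mm wide; open, the fingers measure 114 mm over their backs; the gripper's body (76 mm by 85 mm) begins 54 mm behind the grasp point. The pads swing forward as they close: fully open they stand 13 mm farther back than shut.
Start: joints at [-1.28, 0.468, -0.012, 1.603, 0.006, 1.071, -0.056], TCP at [0.213, 0.614, 0.231] pointing down, gripper open.
Joint ranges: [-2.53, 2.53], [-0.31, 2.02], [-1.57, 1.55], [0.28, 2.44], [-1.29, 4.43], [0.15, 1.84], [-2.92, 2.92]. Speed limits (rad/s): [2.57, 2.57, 3.14, 3.14, 3.14, 3.14, 3.14].

INTERFACE

Orientations are given as a rotation vector (axis times angle).
In Python, from rig import observe, grab_frame, close_job, hold_point_z gives the robot as it stands.
- The arm moves only by the tool jog_arm, never from a script. Its argument "motion" is a list that holds one entry, the list of rows, each a list of 5 numbers: the shift along the tool's x, y, z in m, then the turn about the tool's z in rad, then the closure, from 0 (fully open) to 1 (shut). In form: [[[dx, dy, dz, twist, gripper], ...]]. A call has 1 to 8 rows; each row is the pose to reach, as a shift and turn from the pose commanded when the call began, along the tool's axes at that moment; what a row does not reach only later rows make up. A row lasts 1/10 s, in which the tool goes at most 50 mm and 8.59 degrees, less where a joint would pass 70% of its speed; a pose out of reach is approached as far as the arm can. A call with a gripper value outside its range is refused whole. The fingers move at their own pace and stop on an object; "newtons" is the grip in N (left out, the last holds). Time passes only in rows, so rows that repeat a pose let the fingers close. It gives the time, the measured TCP pose, the force, the opening and the grip force at its end, in the units of the state.
- observe(): the state, without advancing time (a new reading comes with each control period).
- grab_frame(name): name is "scene" or "top" or "wrist"; returns a dict with "frame" (420x560x3 uint8, red, green, blue), "mtx" (3x3 intrinsics, pixels), "camera_from_world" (4x4, takes a point from world to camera coordinates); the wrist camera has in their place "hand_eye" (4x4, takes a point from camera to tool coordinates, whose origin is the TCP and whose axes are the flange's). Camera axes: x right, y down, z forward; pixel columns grow to the right and rows downward; lengths in m; the calibration is good to about 2 mm. A picture is of the moment at which its call begins: read the wrist's pose just before it. There is no depth.
- close_job(): hands the job in; it is judged then, once.
The state is a dict: "time_s": time; "q": joint angles; "qd": joint speeds; "joint_torque": joint torques, N m; "tcp_pos": TCP position; "eef_rot": TCP orientation; "ft_force": force on the tool from outside, world axes, zero at the start; "moment": the same for the moment, N m; "grip_width": finger opening in m; "grasp_force": force on a finger pad.
Only numpy, scipy, OpenCV 4.12 (cv2) and the standard library are available. Lean on these libraries where they do the work, as an engineer would, in place of code of your own. Each camera call takes 0.05 s, during which the arm holds its last target. There are 200 camera calls.

## Working session

There is one attempt and no reset: what is moved stays moved. The work goes in short steps, Python scripts to look and compute and a tool call to move; the robot and the scene stay as the last step left them, time stands still between calls to the robot, and variables do not carry over. Pictures are saved under pics/ and viewed, at most 10 in all, crops included, and the job is handed in when it is done.

Besides the shell and the picture viewer there is one more tool, called by a JSON object that holds its "op" and its "data". jog_arm: Moves the arm, as the interface text tells. Its arguments: {"type":"object","properties":{"motion":{"type":"array"},"newtons":{"type":"number"}},"required":["motion"]}

```bash
mkdir -p pics; ls
python3 - <<'E'
from rig import *
import cv2,numpy as np
s=observe();print({k:np.round(v,3).tolist() for k,v in s.items()}, hold_point_z)
for n in ("scene","top"):
    f=grab_frame(n);cv2.imwrite(f"pics/{n}0.png",f["frame"][:,:,::-1]);np.savez(f"{n}0.npz",**f)
    print(n,np.round(f["mtx"],1).tolist(),np.round(f["camera_from_world"],3).tolist())
f=grab_frame("wrist");print(np.round(f["hand_eye"],4).tolist(),np.round(f["mtx"],1).tolist())
E
```

```text
pics
{'time_s': 0.0, 'q': [-1.28, 0.468, -0.012, 1.604, 0.006, 1.071, -0.056], 'qd': [0.001, -0.0, 0.001, -0.0, -0.002, -0.0, -0.001], 'joint_torque': [0.0, -53.238, 0.021, -25.131, 0.011, 0.008, 0.0], 'tcp_pos': [0.213, 0.614, 0.23], 'eef_rot': [-0.522, -3.098, 0.003], 'ft_force': [0.514, 0.265, -0.182], 'moment': [-0.06, 0.047, 0.012], 'grasp_force': 0.0, 'grip_width': 0.085} 0.0187
scene [[394.1, 0.0, 280.7], [0.0, 394.1, 204.7], [0.0, 0.0, 1.0]] [[0.687, 0.726, 0.007, -0.361], [0.624, -0.586, -0.517, -0.294], [-0.371, 0.359, -0.856, 1.014], [0.0, 0.0, 0.0, 1.0]]
top [[392.5, 0.0, 285.3], [0.0, 392.5, 206.1], [0.0, 0.0, 1.0]] [[0.03, -0.999, -0.011, -0.013], [-0.991, -0.028, -0.133, 0.505], [0.133, 0.015, -0.991, 0.687], [0.0, 0.0, 0.0, 1.0]]
[[-0.0009, -0.9539, -0.3003, 0.0767], [1.0, -0.0004, -0.0017, 0.0004], [0.0015, -0.3003, 0.9539, -0.1427], [0.0, 0.0, 0.0, 1.0]] [[291.3, 0.0, 284.9], [0.0, 291.3, 207.7], [0.0, 0.0, 1.0]]
```

View pics/top0.png

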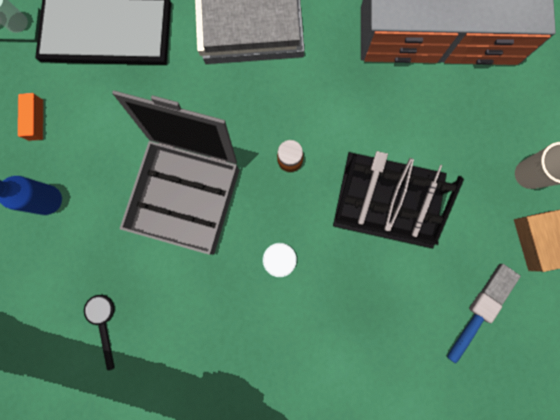

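View pics/scene0.png

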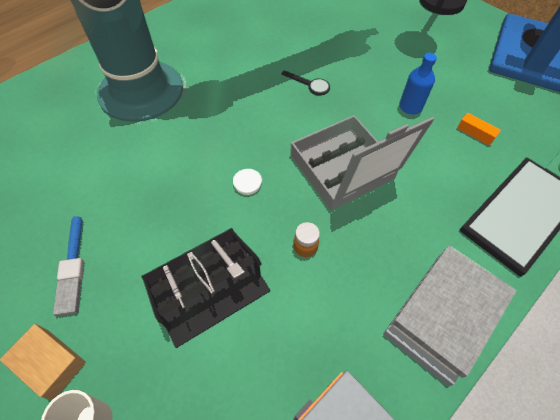

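The top view shows the case with its rim corners near (152,143), (237,165), (124,228) and (211,252), and the lid leaning back at the top. The rest holds, from left to right, the spatula (380,157 to 363,222), the forceps (407,162 to 390,230) and the needle (438,170 to 417,235). The scene view shows the same layout: rest at about (205,285), case at about (345,160).

```bash
cat > h.py <<'E'
import numpy as np,cv2
from scipy.spatial.transform import Rotation as R
def ray(f,uv):
    M=f["camera_from_world"];Rm=M[:3,:3];t=M[:3,3]
    d=Rm.T@np.linalg.inv(f["mtx"])@np.array([uv[0],uv[1],1.]);return -Rm.T@t,d
def onz(f,uv,z):
    c,d=ray(f,uv);return c+d*(z-c[2])/d[2]
def proj(f,p):
    q=f["mtx"]@(f["camera_from_world"]@np.append(p,1))[:3];return q[:2]/q[2]
E
python3 - <<'E'
from h import *
f=np.load("top0.npz");im=f["frame"];hsv=cv2.cvtColor(im,cv2.COLOR_RGB2HSV)
m=((hsv[...,2]>105)&(hsv[...,1]<70)).astype(np.uint8);roi=np.zeros_like(m);roi[148:250,335:465]=1
m1=cv2.morphologyEx(m*roi,cv2.MORPH_CLOSE,np.ones((3,3)))
for c in cv2.findContours(m1,cv2.RETR_EXTERNAL,cv2.CHAIN_APPROX_NONE)[0]:
    if cv2.contourArea(c)<40: print('small',cv2.contourArea(c),c[0,0]);continue
    p=c[:,0].astype(float);mu=p.mean(0);v=np.linalg.svd(p-mu,full_matrices=False)[2][0]
    if v[1]>0:v=-v
    t=(p-mu)@v;hi=p[t>t.max()-1.5].mean(0);lo=p[t<t.min()+1.5].mean(0)
    H=onz(f,hi,.109);L=onz(f,lo,.030);print(hi,lo,"len",np.linalg.norm((H-L)[:2]).round(4),"mid",((H+L)/2).round(4),"yaw",np.arctan2(*(H-L)[[1,0]]).round(3))
# rest and case dims by eye pixels
P=[onz(f,u,.045) for u in [(152,143),(237,165),(211,252),(124,228)]]
for i in range(4): print(P[i].round(4),np.linalg.norm(P[i]-P[(i+1)%4]).round(4))
s=np.load("scene0.npz")
a=cv2.resize(im[85:265,105:250,::-1],None,fx=2.75,fy=2.75,interpolation=cv2.INTER_CUBIC)
b=cv2.resize(im[145:255,330:470,::-1],None,fx=2.75,fy=2.75,interpolation=cv2.INTER_CUBIC)
c=np.zeros((495,795,3),np.uint8);c[:,:a.shape[1]]=a[:495];c[:b.shape[0],400:400+b.shape[1]]=b
cv2.imwrite("pics/crop1.png",c)
E
```

```text
[440.66666667 165.33333333] [414.  235.4] len 0.114 mid [ 0.5143 -0.2443  0.0695] yaw -0.184
[411.  158.2] [387.  229.8] len 0.116 mid [ 0.5241 -0.1954  0.0695] yaw -0.182
[381.92307692 152.07692308] [360.  222.8] len 0.114 mid [ 0.5344 -0.1467  0.0695] yaw -0.194
[0.6144 0.2523 0.045 ] 0.1641
[0.5769 0.0926 0.045 ] 0.1646
[0.4171 0.1317 0.045 ] 0.1639
[0.4553 0.2911 0.045 ] 0.1637
```

View pics/crop1.png

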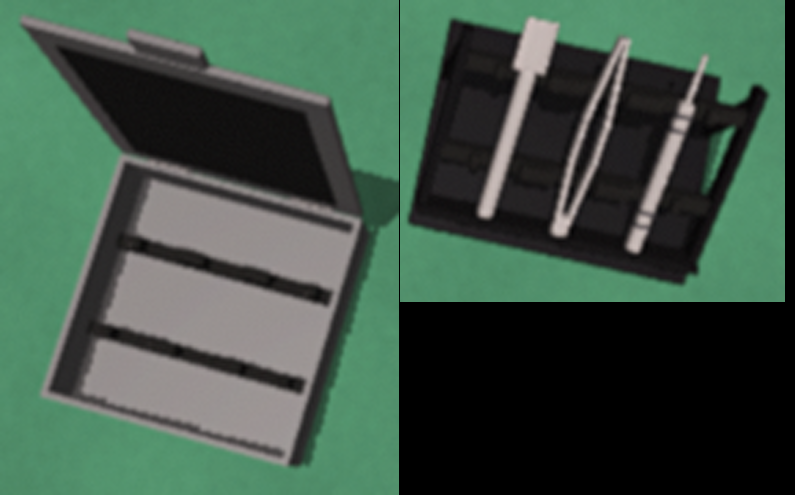

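The crops confirm the mapping: spatula at the left notch, forceps in the middle, needle on the right. The case rim corners in crop pixels are (122,157), (361,217), (293,465) and (43,393), and the lid tab is at (167,48).

Run:
```python
from h import *
from rig import observe
f=np.load("top0.npz")
cr=[(122,157),(361,217),(293,465),(43,393)]
P=[onz(f,(105+u/2.75,85+v/2.75),.045) for u,v in cr]
for i in range(4): print(P[i].round(4),np.linalg.norm(P[i]-P[(i+1)%4]).round(4))
c=np.mean(P,0);d=P[0]-P[3]+P[1]-P[2];e=P[0]-P[1]+P[3]-P[2];y1=np.arctan2(d[1],d[0]);y2=np.arctan2(-e[0],e[1]);print(c,y1,y2)
y=(y1+y2)/2;X=np.array([np.cos(y),np.sin(y),0]);h=c+.085*X
# tab: ray intersect case mid plane (y_case=0)
Y=np.array([-X[1],X[0],0]);o,dd=ray(f,(105+167/2.75,85+40/2.75));p=o+dd*((c-o)@Y)/(dd@Y)
rx=(p-h)@X;rz=p[2]-.0455;print("tab r",np.hypot(rx,rz),"theta",np.arctan2(rz,-rx),p)
s=observe();print(R.from_rotvec(s["eef_rot"]).as_matrix().round(3))
```

```text
[0.616  0.2574 0.045 ] 0.1675
[0.579 0.094 0.045] 0.1695
[0.4134 0.1305 0.045 ] 0.1719
[0.4553 0.2972 0.045 ] 0.1655
[0.51591268 0.1947679  0.045     ] -0.2295029955645148 -0.23464242424454418
tab r 0.18541265405785037 theta 1.7073940959053013 [0.62320538 0.16941133 0.22918554]
[[-0.945  0.328 -0.   ]
 [ 0.328  0.945 -0.001]
 [-0.    -0.001 -1.   ]]
```

{"op": "jog_arm", "data": {"motion": [[[-0.186,-0.221,0,0,0.5],[-0.186,-0.221,0,0,0.5],[-0.186,-0.221,0,0,0.5],[-0.186,-0.221,0,0,0.5],[-0.186,-0.221,0,0,0.5],[-0.186,-0.221,0,0,0.5],[-0.186,-0.221,0,0,0.5]]]}}

```text
time_s: 0.85
tcp_pos: [0.3184, 0.3391, 0.2313]
eef_rot: [0.534, 3.095, -0.003]
ft_force: [-0.4, 0.6, 0.1]
grip_width: 0.0426
grasp_force: 0.0
```

{"op": "jog_arm", "data": {"motion": [[[-0.186,-0.221,0,0,0.5],[-0.186,-0.221,0,0,0.5],[-0.186,-0.221,0,0,0.5],[-0.186,-0.221,0,0,0.5],[-0.186,-0.221,0,0,0.5],[-0.186,-0.221,0,0,0.5],[-0.186,-0.221,0,0,0.5]]]}}

```text
time_s: 1.55
tcp_pos: [0.4213, 0.0705, 0.2316]
eef_rot: [0.534, 3.094, -0.001]
ft_force: [-0.9, 0.3, -1.0]
grip_width: 0.0428
grasp_force: 0.0
```

{"op": "jog_arm", "data": {"motion": [[[-0.186,-0.221,0,-0.14,0.5],[-0.186,-0.221,0,-0.14,0.5],[-0.186,-0.221,0,-0.14,0.5],[-0.186,-0.221,0,-0.14,0.5],[-0.186,-0.221,0,-0.14,0.5],[-0.186,-0.221,0,-0.14,0.5],[-0.186,-0.221,0,-0.14,0.5],[-0.186,-0.221,0,-0.14,0.5]]]}}

```text
time_s: 2.35
tcp_pos: [0.5232, -0.1946, 0.2305]
eef_rot: [-0.305, -3.125, -0.0]
ft_force: [-0.9, 0.9, -0.6]
grip_width: 0.0427
grasp_force: 0.0
```

```bash
cat >> h.py <<'E'
def look(name):
    from rig import observe,grab_frame
    s=observe();w=dict(grab_frame("wrist"));T=np.eye(4);T[:3,:3]=R.from_rotvec(s["eef_rot"]).as_matrix();T[:3,3]=s["tcp_pos"]
    w["camera_from_world"]=np.linalg.inv(T@w["hand_eye"]);np.savez(name+".npz",**w);cv2.imwrite(f"pics/{name}.png",w["frame"][:,:,::-1])
    print("tcp",s["tcp_pos"],"yaw",np.arctan2(T[1,0],T[0,0]).round(3),"grip",s["grip_width"],"q",np.round(s["q"],2));return w,s
E
python3 -c "from h import *;look('w1')"
```

```text
tcp [ 0.52320626 -0.19459714  0.23049016] yaw 2.947 grip 0.042667810462483594 q [-0.14  0.33  0.54  1.86 -0.2   1.    1.86]
```

View pics/w1.png

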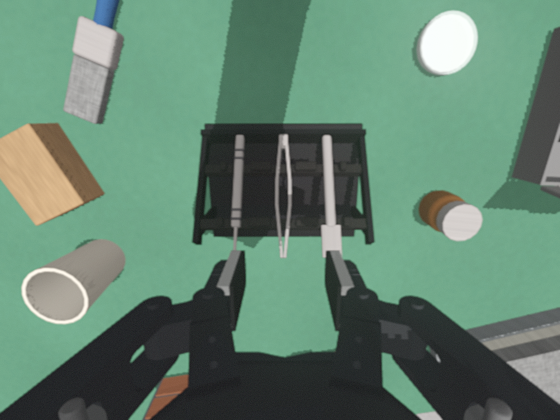

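The wrist view shows the rest centred at about (285,185). The needle is at x≈238, the forceps at 284 and the spatula at 329, all aligned with the tool, with the low ends at the top of the image.

Run:
```python
from h import *
f=np.load("w1.npz");im=f["frame"];hsv=cv2.cvtColor(im,cv2.COLOR_RGB2HSV)
m=((hsv[...,2]>75)&(hsv[...,1]<60)).astype(np.uint8)
for n,(a,b,zt) in {"needle":(228,249,250),"forceps":(272,298,262),"spat":(318,346,256)}.items():
    r=np.zeros_like(m);r[132:zt,a:b]=1
    v,u=np.nonzero(m*r);hi=(u[v>=v.max()-2].mean(),v.max());lo=(u[v<=v.min()+2].mean(),v.min())
    H=onz(f,hi,.109);L=onz(f,lo,.030);print(n,hi,lo,np.linalg.norm((H-L)[:2]).round(4),((H+L)/2).round(4),"yaw",np.arctan2(*(H-L)[[1,0]]).round(3))
```

```text
needle (np.float64(234.5), np.int64(249)) (np.float64(239.42105263157896), np.int64(134)) 0.1068 [ 0.5093 -0.2441  0.0695] yaw -0.177
forceps (np.float64(282.7894736842105), np.int64(258)) (np.float64(283.3448275862069), np.int64(134)) 0.1166 [ 0.5237 -0.1968  0.0695] yaw -0.197
spat (np.float64(332.7692307692308), np.int64(255)) (np.float64(326.5), np.int64(134)) 0.1133 [ 0.5317 -0.1477  0.0695] yaw -0.191
```

{"op": "jog_arm", "data": {"motion": [[[-0.002,-0.002,0.05,0,0.62],[-0.002,-0.002,0.1,0,0.62],[-0.002,-0.002,0.13,0,0.62],[-0.002,-0.002,0.155,0,0.62],[-0.002,-0.002,0.17,0,0.62],[-0.002,-0.002,0.179,0,0.62],[-0.002,-0.002,0.179,0,0.62]]]}}

```text
time_s: 3.1
tcp_pos: [0.5245, -0.1963, 0.0519]
eef_rot: [-0.302, -3.126, -0.001]
ft_force: [0.1, -0.4, 0.5]
grip_width: 0.0326
grasp_force: 0.0
```

{"op": "jog_arm", "data": {"motion": [[[0,0,0,0,1],[0,0,0,0,1],[0,0,0,0,1],[0,0,0,0,1]]], "newtons": 25}}

```text
time_s: 3.5
tcp_pos: [0.5253, -0.1977, 0.0534]
eef_rot: [0.304, 3.125, 0.0]
ft_force: [-0.3, 1.3, 6.2]
grip_width: 0.0161
grasp_force: 29.7
```

{"op": "jog_arm", "data": {"motion": [[[0,0,-0.02,0,1],[0,0,-0.06,0,1],[0,0,-0.1,0,1],[0,0,-0.15,0,1],[0,0,-0.15,0,1]]]}}

```text
time_s: 4.0
tcp_pos: [0.5282, -0.1994, 0.2089]
eef_rot: [0.304, 3.114, -0.002]
ft_force: [-0.4, -0.2, -0.6]
grip_width: 0.0164
grasp_force: 28.9
```

{"op": "jog_arm", "data": {"motion": [[[0.005,0.025,0,0,1],[0.013,0.065,0,0,1],[0.021,0.105,0,0,1],[0.029,0.145,0,0,1],[0.036,0.185,0,0,1],[0.042,0.215,0,0,1]]]}}

```text
time_s: 4.6
tcp_pos: [0.5242, 0.0245, 0.2018]
eef_rot: [-0.301, -3.127, -0.001]
ft_force: [1.0, 0.1, -0.5]
grip_width: 0.0164
grasp_force: 29.0
```

{"op": "jog_arm", "data": {"motion": [[[0.008,0.04,0,0,1],[0.016,0.08,0,0,1],[0.024,0.12,0,0.01,1],[0.032,0.16,0,0.02,1],[0.038,0.195,0,0.037,1],[0.042,0.215,0,0.037,1],[0.042,0.215,0,0.037,1],[0.042,0.215,0,0.037,1]]]}}

```text
time_s: 5.4
tcp_pos: [0.5245, 0.2402, 0.2016]
eef_rot: [-0.361, -3.12, 0.002]
ft_force: [0.1, -0.6, -1.7]
grip_width: 0.0163
grasp_force: 29.0
```

Run:
```python
from h import *
w,s=look('w2')
c=np.array([.516,.195,0]);y=-.232;X=np.array([np.cos(y),np.sin(y),0]);Y=np.array([-X[1],X[0],0])
im=w["frame"][:,:,::-1].copy()
for a,b,z in [(-.085,-.085,.045),(-.085,.085,.045),(.085,.085,.045),(.085,-.085,.045)]+[(x,yy,.018) for x in(-.032,.032) for yy in (-.046,0,.046)]:
    p=c+a*X+b*Y+[0,0,z];u=proj(w,p);print(a,b,u.round(1));cv2.circle(im,tuple(int(t) for t in u),2,(0,0,255),-1)
cv2.imwrite("pics/w2b.png",im)
```

```text
tcp [0.52454552 0.24017709 0.20162201] yaw 2.911 grip 0.016304375816638593 q [-0.8   0.39  0.39  1.84 -0.18  0.95  1.01]
-0.085 -0.085 [151.  109.4]
-0.085 0.085 [325.4 109.5]
0.085 0.085 [319.1 265.6]
0.085 -0.085 [171.3 265.4]
-0.032 -0.046 [203. 160.]
-0.032 0 [244.2 160. ]
-0.032 0.046 [285.3 160. ]
0.032 -0.046 [207.5 214.2]
0.032 0 [246.4 214.3]
0.032 0.046 [285.3 214.3]
```

View pics/w2b.png

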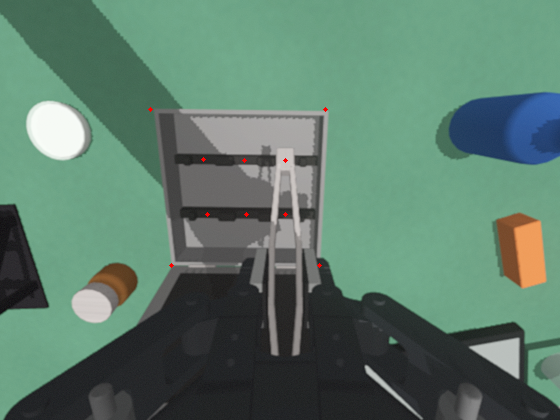

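The wrist view shows the held forceps aligned over the left lane, with its low end at (285,150). The case's near rim corners are at about (157,111) and (327,111), a few px right of my prediction of (151,109) and (325,109), so I'll measure the rim edges.

Run:
```python
from h import *
w=np.load("w2.npz");hsv=cv2.cvtColor(w["frame"],cv2.COLOR_RGB2HSV);g=hsv[...,1]<60
c=np.array([.516,.195,0]);y=-.232;X=np.array([np.cos(y),np.sin(y),0]);Y=np.array([-X[1],X[0],0])
def case(p): return np.round([(p-c)@X,(p-c)@Y],4)
for v in (120,140,180,200,240):
    r=np.nonzero(g[v,140:345])[0]+140;print(v,r.min(),r.max(),case(onz(w,(r.min()-.5,v),.045)),case(onz(w,(r.max()+.5,v),.045)))
for u in (180,220,260,310):
    r=np.nonzero(g[90:130,u])[0]+90;print(u,r.min(),case(onz(w,(u,r.min()-.5),.045)))
# rack seats/teeth: brightness along racks
V=hsv[...,2]
for v in (154,156,158,160,163,166): print(v,V[v,176:320:3].tolist())
print("low end",case(onz(w,(285,149),.18)), "tcp",case(np.array([.5245,.2402,0])))
```

```text
120 155 328 [-0.0751 -0.0829] [-0.0752  0.0885]
140 157 326 [-0.0558 -0.0835] [-0.056   0.0873]
180 162 324 [-0.0149 -0.0836] [-0.0151  0.087 ]
200 164 323 [ 0.0069 -0.0842] [0.0066 0.0869]
240 168 321 [ 0.0533 -0.0855] [0.053  0.0865]
180 108 [-0.0867 -0.0565]
220 109 [-0.0858 -0.0176]
260 110 [-0.0849  0.0213]
310 110 [-0.085  0.07 ]
154 [53, 47, 50, 52, 52, 56, 56, 59, 60, 64, 64, 64, 67, 69, 71, 77, 80, 114, 116, 117, 119, 121, 121, 121, 122, 125, 127, 131, 126, 88, 90, 99, 142, 146, 198, 201, 200, 201, 200, 178, 160, 163, 166, 166, 165, 163, 107, 98]
156 [41, 41, 43, 38, 39, 35, 45, 40, 45, 46, 45, 47, 45, 44, 41, 42, 40, 40, 45, 51, 61, 60, 62, 63, 61, 60, 61, 60, 49, 50, 49, 49, 54, 89, 199, 200, 200, 201, 201, 173, 64, 66, 62, 65, 69, 68, 59, 69]
158 [43, 42, 44, 41, 43, 36, 44, 43, 43, 45, 45, 45, 48, 49, 46, 45, 47, 46, 57, 49, 70, 70, 70, 70, 68, 70, 71, 58, 63, 53, 52, 53, 59, 90, 200, 200, 200, 201, 200, 175, 69, 59, 61, 62, 71, 69, 71, 65]
160 [44, 42, 44, 45, 40, 34, 47, 46, 43, 45, 46, 46, 44, 48, 48, 48, 49, 49, 48, 48, 70, 65, 70, 67, 68, 67, 70, 59, 67, 56, 55, 53, 68, 89, 201, 200, 201, 201, 202, 174, 65, 54, 71, 69, 71, 70, 67, 63]
163 [48, 54, 58, 41, 36, 41, 56, 55, 54, 52, 55, 54, 52, 47, 43, 47, 49, 46, 48, 42, 66, 67, 70, 67, 65, 66, 66, 58, 70, 52, 71, 58, 62, 87, 204, 202, 200, 200, 201, 178, 61, 54, 70, 68, 68, 68, 69, 64]
166 [69, 98, 107, 101, 96, 108, 107, 107, 108, 108, 108, 106, 108, 102, 95, 97, 97, 94, 92, 107, 108, 147, 166, 167, 167, 167, 167, 158, 84, 97, 110, 78, 104, 151, 210, 201, 201, 201, 192, 199, 156, 138, 93, 113, 157, 136, 102, 84]
low end [-0.0613  0.046 ] tcp [-0.0021  0.0459]
```

{"op": "jog_arm", "data": {"motion": [[[-0.001,0.001,0.04,0.008,1],[-0.001,0.001,0.08,0.008,1],[-0.001,0.001,0.11,0.008,1],[-0.001,0.001,0.13,0.008,1],[-0.001,0.001,0.145,0.008,1],[-0.001,0.001,0.152,0.008,1],[-0.001,0.001,0.156,0.008,1],[-0.001,0.001,0.156,0.008,1]]], "newtons": 20}}

```text
time_s: 6.25
tcp_pos: [0.5265, 0.2412, 0.0466]
eef_rot: [0.375, 3.119, 0.001]
ft_force: [0.8, -0.2, -0.4]
grip_width: 0.0169
grasp_force: 29.0
```

{"op": "jog_arm", "data": {"motion": [[[0,0,0.004,0,1],[0,0,0.008,0,1],[0,0,0.012,0,1],[0,0,0.016,0,1],[0,0,0.02,0,1],[0,0,0.02,0,1]]], "newtons": 20}}

```text
time_s: 6.85
tcp_pos: [0.5267, 0.242, 0.0268]
eef_rot: [0.374, 3.118, 0.002]
ft_force: [-0.6, 1.1, 4.8]
grip_width: 0.0164
grasp_force: 30.0
```

{"op": "jog_arm", "data": {"motion": [[[0,0,0.003,0,1],[0,0,0.006,0,1],[0,0,0.009,0,1],[0,0,0.009,0,1]]], "newtons": 20}}

```text
time_s: 7.25
tcp_pos: [0.528, 0.242, 0.0185]
eef_rot: [0.375, 3.116, 0.003]
ft_force: [1.4, 0.2, 7.4]
grip_width: 0.0164
grasp_force: 30.8
```

{"op": "jog_arm", "data": {"motion": [[[0,0,0.003,0,1],[0,0,0.005,0,1],[0,0,0.007,0,1],[0,0,0.007,0,1]]], "newtons": 20}}

```text
time_s: 7.65
tcp_pos: [0.529, 0.2419, 0.0118]
eef_rot: [0.375, 3.114, 0.004]
ft_force: [2.8, -1.1, 6.8]
grip_width: 0.0164
grasp_force: 31.1
```

```bash
python3 -c "
from h import *;w,s=look('w3');print(s['ft_force'],s['moment'])"
```

```text
tcp [0.5289964  0.24186172 0.01181206] yaw 2.902 grip 0.016357358740968622 q [-0.71  0.67  0.29  1.91 -0.32  0.59  1.12]
[ 2.81203098 -1.07160283  6.83380853] [-0.02945251 -0.37169969 -0.00829273]
```

View pics/w3.png

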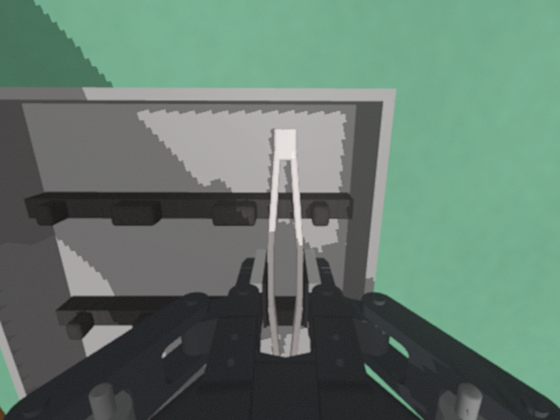

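The forceps lies over the near rack in its left notch, with its near end at (285,130), and has largely levelled in the grip. I'll press the last few mm, then open part way.

{"op": "jog_arm", "data": {"motion": [[[0,0,0.002,0,1],[0,0,0.004,0,1],[0,0,0.004,0,1]]], "newtons": 20}}

```text
time_s: 8.0
tcp_pos: [0.5296, 0.2417, 0.008]
eef_rot: [0.375, 3.113, 0.004]
ft_force: [2.7, -0.9, 8.5]
grip_width: 0.0161
grasp_force: 31.6
```

```bash
cat >> h.py <<'E'
C0=np.array([.5158,.1967,0]);Yw=-.24;CX=np.array([np.cos(Yw),np.sin(Yw),0]);CY=np.array([-CX[1],CX[0],0])
def case(p): return np.round([(p-C0)@CX,(p-C0)@CY],4)
E
python3 - <<'E'
from h import *
w,s=look('w4');print(s['ft_force'],s['grip_width'])
hsv=cv2.cvtColor(w["frame"],cv2.COLOR_RGB2HSV);m=hsv[:240,:,2]>185
m=(m&(hsv[:240,:,1]<60)).astype(np.uint8);m[:,:260]=0;m[:,310:]=0
v,u=np.nonzero(m);
for vv in (v.min(),): 
  uu=u[v<=vv+1];print(vv,uu.min(),uu.max());a=onz(w,(uu.min()-.5,vv),.027);b=onz(w,(uu.max()+.5,vv),.027);print(case(a),case(b),case(s["tcp_pos"]))
E
```

```text
tcp [0.52961927 0.24170477 0.00804587] yaw 2.902 grip 0.01612254468463622 q [-0.7   0.68  0.28  1.91 -0.32  0.59  1.12]
[ 2.72255653 -0.92369126  8.54872131] 0.01612254468463622
129 274 296
[-0.069   0.0425] [-0.069   0.0519] [0.0027 0.047 ]
```

{"op": "jog_arm", "data": {"motion": [[[0,0,0,0,0.77],[0,0,0,0,0.74],[0,0,0,0,0.7],[0,0,0,0,0.66],[0,0,0,0,0.66],[0,0,0,0,0.66]]]}}

```text
time_s: 8.65
tcp_pos: [0.526, 0.2414, 0.0062]
eef_rot: [-0.374, -3.119, 0.0]
ft_force: [0.6, -0.7, -0.4]
grip_width: 0.0293
grasp_force: 0.0
```

{"op": "jog_arm", "data": {"motion": [[[0,0,-0.02,0,0.66],[0,0,-0.06,0,0.66],[0,0,-0.11,0,0.66],[0,0,-0.16,0,0.6],[0,0,-0.21,0,0.6],[0,0,-0.21,0,0.6],[0,0,-0.21,0,0.6]]]}}

```text
time_s: 9.35
tcp_pos: [0.5265, 0.2418, 0.2176]
eef_rot: [0.374, 3.117, 0.004]
ft_force: [-0.2, -0.4, -0.6]
grip_width: 0.0341
grasp_force: 0.0
```

```bash
python3 -c "
from h import *;look('w5')"
```

```text
tcp [0.52650182 0.24180717 0.21764538] yaw 2.903 grip 0.034068386697447516 q [-0.81  0.37  0.41  1.82 -0.17  0.98  1.  ]
```

View pics/w5.png

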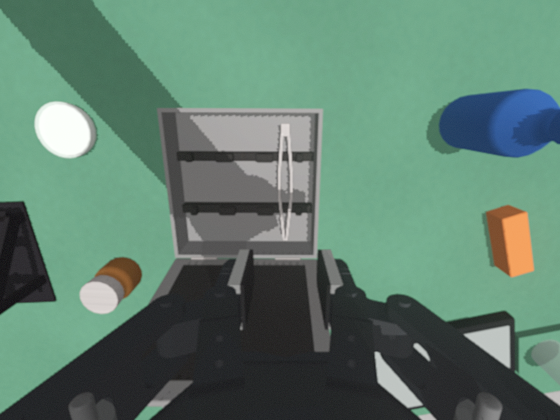

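The forceps lies flat in the left lane, from (285,124) to (285,240), with both ends over the racks. The needle is next.

{"op": "jog_arm", "data": {"motion": [[[-0.011,-0.045,0,0,0.62],[-0.021,-0.09,0,0,0.62],[-0.031,-0.135,0,0,0.62],[-0.041,-0.18,0,0,0.62],[-0.052,-0.225,0,0,0.62],[-0.052,-0.238,0,0,0.62]]]}}

```text
time_s: 10.0
tcp_pos: [0.5189, -0.0081, 0.2147]
eef_rot: [-0.386, -3.115, 0.005]
ft_force: [0.3, -0.6, -0.3]
grip_width: 0.0327
grasp_force: 0.0
```

{"op": "jog_arm", "data": {"motion": [[[-0.011,-0.045,0,0,0.62],[-0.021,-0.09,0,0,0.62],[-0.031,-0.135,0,-0.02,0.62],[-0.041,-0.18,0,-0.044,0.62],[-0.052,-0.225,0,-0.044,0.62],[-0.0525,-0.238,0,-0.044,0.62],[-0.0525,-0.238,0,-0.044,0.62],[-0.0525,-0.238,0,-0.044,0.62]]]}}

```text
time_s: 10.8
tcp_pos: [0.5149, -0.2438, 0.2149]
eef_rot: [-0.303, -3.124, -0.002]
ft_force: [1.1, 0.1, 0.3]
grip_width: 0.0324
grasp_force: 0.0
```

Run:
```python
from h import *
w=np.load('w5.npz');hsv=cv2.cvtColor(w["frame"],cv2.COLOR_RGB2HSV);m=((hsv[...,2]>170)&(hsv[...,1]<60)).astype(np.uint8)
r=np.zeros_like(m);r[121:243,276:296]=1;v,u=np.nonzero(m*r)
a=onz(w,(u[v<=v.min()+2].mean(),v.min()),.027);b=onz(w,(u[v>=v.max()-2].mean(),v.max()),.027);print("forceps",case(a),case(b),np.linalg.norm(a-b))
w,s=look('w6');hsv=cv2.cvtColor(w["frame"],cv2.COLOR_RGB2HSV);m=((hsv[...,2]>75)&(hsv[...,1]<60)).astype(np.uint8)
r=np.zeros_like(m);r[120:262,270:300]=1;v,u=np.nonzero(cv2.morphologyEx(m*r,cv2.MORPH_OPEN,np.ones((2,2))))
hi=(u[v>=v.max()-2].mean(),v.max());lo=(u[v<=v.min()+2].mean(),v.min());print(hi,lo)
H=onz(w,hi,.109);L=onz(w,lo,.030);print(np.linalg.norm((H-L)[:2]),(H+L)/2,np.arctan2(*(H-L)[[1,0]]))
```

```text
forceps [-0.0715  0.0473] [0.0703 0.0462] 0.1418528222640381
tcp [ 0.51485138 -0.24381082  0.21494859] yaw 2.948 grip 0.03239620154105542 q [-0.07  0.38  0.58  1.85 -0.25  0.99  1.99]
(np.float64(283.5), np.int64(262)) (np.float64(283.5), np.int64(135))
0.11271122315879321 [ 0.51354216 -0.24492049  0.0695    ] -0.19255962544276403
```

{"op": "jog_arm", "data": {"motion": [[[-0.001,-0.001,0.05,0,0.62],[-0.001,-0.001,0.095,0,0.62],[-0.001,-0.001,0.125,0,0.62],[-0.001,-0.001,0.145,0,0.62],[-0.001,-0.001,0.158,0,0.62],[-0.001,-0.001,0.163,0,0.62],[-0.001,-0.001,0.163,0,0.62]]]}}

```text
time_s: 11.55
tcp_pos: [0.5162, -0.2461, 0.0532]
eef_rot: [-0.304, -3.127, -0.001]
ft_force: [-0.7, 0.6, 0.1]
grip_width: 0.0323
grasp_force: 0.0
```

{"op": "jog_arm", "data": {"motion": [[[0,0,0,0,1],[0,0,0,0,1],[0,0,0,0,1],[0,0,0,0,1],[0,0,0,0,1]]], "newtons": 22}}

```text
time_s: 12.05
tcp_pos: [0.5167, -0.2471, 0.0545]
eef_rot: [0.305, 3.125, 0.0]
ft_force: [-0.7, 1.9, 6.9]
grip_width: 0.0085
grasp_force: 26.0
```

{"op": "jog_arm", "data": {"motion": [[[0,0,-0.02,0,1],[0,0,-0.06,0,1],[0,0,-0.1,0,1],[0,0,-0.15,0,1],[0,0,-0.15,0,1]]]}}

```text
time_s: 12.55
tcp_pos: [0.5192, -0.2494, 0.21]
eef_rot: [0.305, 3.114, -0.004]
ft_force: [0.3, -0.0, -0.4]
grip_width: 0.0084
grasp_force: 25.1
```

{"op": "jog_arm", "data": {"motion": [[[0.005,0.025,0,0,1],[0.013,0.065,0,0,1],[0.021,0.105,0,0,1],[0.029,0.145,0,0,1],[0.036,0.185,0,0,1],[0.0424,0.2175,0,0,1]]]}}

```text
time_s: 13.15
tcp_pos: [0.516, -0.0229, 0.2031]
eef_rot: [0.303, 3.127, 0.001]
ft_force: [0.8, -0.2, -0.8]
grip_width: 0.0084
grasp_force: 25.2
```

{"op": "jog_arm", "data": {"motion": [[[0.008,0.04,0,0,1],[0.016,0.08,0,0,1],[0.024,0.12,0,0.02,1],[0.032,0.16,0,0.03,1],[0.038,0.195,0,0.046,1],[0.0424,0.2175,0,0.046,1],[0.0424,0.2175,0,0.046,1],[0.0424,0.2175,0,0.046,1]]]}}

```text
time_s: 13.95
tcp_pos: [0.5166, 0.196, 0.2029]
eef_rot: [-0.376, -3.119, 0.001]
ft_force: [-0.1, -0.6, -1.5]
grip_width: 0.0085
grasp_force: 25.2
```

Run:
```python
from h import *
w,s=look('w7');hsv=cv2.cvtColor(w["frame"],cv2.COLOR_RGB2HSV);m=((hsv[...,2]>165)&(hsv[...,1]<60)).astype(np.uint8)
r=np.zeros_like(m);r[115:200,265:305]=1;v,u=np.nonzero(cv2.morphologyEx(m*r,cv2.MORPH_OPEN,np.ones((3,3))))
uu=u[v<=v.min()+3];z=s["tcp_pos"][2]+.0115-.0395+.0037;print(v.min(),uu.min(),uu.max(),case(onz(w,(uu.mean(),v.min()),z)),"tcp",case(s["tcp_pos"]),s["tcp_pos"])
```

```text
tcp [0.51658863 0.19598443 0.20293172] yaw 2.901 grip 0.008464478301815091 q [-0.78  0.35  0.45  1.9  -0.18  0.94  1.08]
147 279 291 [-0.0591 -0.0003] tcp [ 0.0009 -0.0005] [0.51658863 0.19598443 0.20293172]
```

{"op": "jog_arm", "data": {"motion": [[[0,0.001,0.04,0,1],[0,0.001,0.08,0,1],[0,0.001,0.11,0,1],[0,0.001,0.13,0,1],[0,0.001,0.145,0,1],[0,0.001,0.152,0,1],[0,0.001,0.156,0,1],[0,0.001,0.156,0,1]]], "newtons": 20}}

```text
time_s: 14.8
tcp_pos: [0.5175, 0.197, 0.0476]
eef_rot: [0.378, 3.118, 0.0]
ft_force: [-0.4, -0.5, -1.2]
grip_width: 0.0086
grasp_force: 25.2
```

{"op": "jog_arm", "data": {"motion": [[[0,0,0.004,0,1],[0,0,0.008,0,1],[0,0,0.012,0,1],[0,0,0.016,0,1],[0,0,0.019,0,1],[0,0,0.022,0,1],[0,0,0.022,0,1]]]}}

```text
time_s: 15.5
tcp_pos: [0.518, 0.1976, 0.0258]
eef_rot: [0.377, 3.117, 0.002]
ft_force: [1.1, 0.4, 3.8]
grip_width: 0.0085
grasp_force: 25.9
```

{"op": "jog_arm", "data": {"motion": [[[0,0,0.003,0,1],[0,0,0.006,0,1],[0,0,0.009,0,1],[0,0,0.012,0,1],[0,0,0.014,0,1],[0,0,0.014,0,1]]]}}

```text
time_s: 16.1
tcp_pos: [0.5197, 0.1974, 0.0124]
eef_rot: [0.378, 3.114, 0.003]
ft_force: [2.1, -0.3, 5.9]
grip_width: 0.0082
grasp_force: 26.7
```

{"op": "jog_arm", "data": {"motion": [[[0,0,0.002,0,1],[0,0,0.004,0,1],[0,0,0.004,0,1]]]}}

```text
time_s: 16.4
tcp_pos: [0.5201, 0.1972, 0.0085]
eef_rot: [0.378, 3.113, 0.003]
ft_force: [2.8, -0.5, 5.8]
grip_width: 0.0085
grasp_force: 27.0
```

Run:
```python
from h import *
w,s=look('w8');print(s['ft_force']);hsv=cv2.cvtColor(w["frame"],cv2.COLOR_RGB2HSV);m=((hsv[...,2]>185)&(hsv[...,1]<60)).astype(np.uint8)
r=np.zeros_like(m);r[105:200,265:305]=1;v,u=np.nonzero(cv2.morphologyEx(m*r,cv2.MORPH_OPEN,np.ones((3,3))))
uu=u[v<=v.min()+3];print(v.min(),uu.min(),uu.max(),case(onz(w,(uu.mean(),v.min()),.027)),"tcp",case(s["tcp_pos"]))
```

```text
tcp [0.52010508 0.19722912 0.00854176] yaw 2.9 grip 0.008479277329684301 q [-0.67  0.65  0.31  1.98 -0.36  0.56  1.22]
[ 2.78628816 -0.50890039  5.82714698]
107 265 304 [-0.0762  0.0023] tcp [0.0041 0.0015]
```

{"op": "jog_arm", "data": {"motion": [[[0,0,0,0,0.88],[0,0,0,0,0.84],[0,0,0,0,0.78],[0,0,0,0,0.7],[0,0,0,0,0.7],[0,0,0,0,0.7]]]}}

```text
time_s: 17.05
tcp_pos: [0.517, 0.1972, 0.0072]
eef_rot: [-0.377, -3.119, 0.0]
ft_force: [0.5, 0.4, 0.0]
grip_width: 0.0257
grasp_force: 0.0
```

{"op": "jog_arm", "data": {"motion": [[[0,0,-0.02,0,0.7],[0,0,-0.06,0,0.7],[0,0,-0.11,0,0.66],[0,0,-0.16,0,0.6],[0,0,-0.21,0,0.6],[0,0,-0.21,0,0.6],[0,0,-0.21,0,0.6]]]}}

```text
time_s: 17.75
tcp_pos: [0.5175, 0.1976, 0.2186]
eef_rot: [0.377, 3.117, 0.004]
ft_force: [-0.5, 0.8, -0.1]
grip_width: 0.0344
grasp_force: 0.0
```

```bash
python3 -c "
from h import *;look('w9')"
```

```text
tcp [0.51749198 0.19757996 0.2185621 ] yaw 2.901 grip 0.034358807877777474 q [-0.8   0.33  0.46  1.88 -0.18  0.97  1.07]
```

View pics/w9.png

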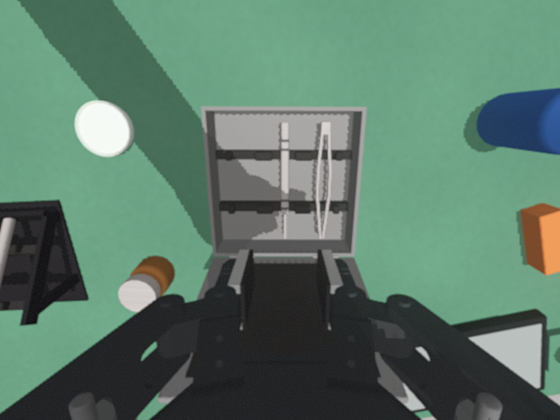

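The needle lies flat in the middle lane, from (284,123) to (285,238), and the forceps is undisturbed at (323,122–238). The spatula is next.

{"op": "jog_arm", "data": {"motion": [[[-0.012,-0.04,0,0,0.62],[-0.024,-0.08,0,0,0.62],[-0.036,-0.12,0,0,0.62],[-0.0497,-0.1656,0,0,0.62]]]}}

```text
time_s: 18.2
tcp_pos: [0.5245, 0.0236, 0.2153]
eef_rot: [-0.374, -3.116, 0.002]
ft_force: [1.3, -0.8, 0.3]
grip_width: 0.0325
grasp_force: 0.0
```

{"op": "jog_arm", "data": {"motion": [[[-0.012,-0.04,0,0,0.62],[-0.024,-0.08,0,0,0.62],[-0.036,-0.12,0,-0.023,0.62],[-0.0497,-0.1656,0,-0.046,0.62],[-0.0497,-0.1656,0,-0.046,0.62],[-0.0497,-0.1656,0,-0.046,0.62],[-0.0497,-0.1656,0,-0.046,0.62]]]}}

```text
time_s: 18.9
tcp_pos: [0.534, -0.1468, 0.2158]
eef_rot: [-0.303, -3.124, -0.001]
ft_force: [-0.1, -0.1, 0.8]
grip_width: 0.0325
grasp_force: 0.0
```

Run:
```python
from h import *
w,s=look('w10');hsv=cv2.cvtColor(w["frame"],cv2.COLOR_RGB2HSV);m=((hsv[...,2]>75)&(hsv[...,1]<60)).astype(np.uint8)
r=np.zeros_like(m);r[127:257,266:304]=1;m=cv2.morphologyEx(m*r,cv2.MORPH_OPEN,np.ones((3,3)));v,u=np.nonzero(m)
hi=(u[v>=v.max()-2].mean(),v.max());lo=(u[v<=v.min()+2].mean(),v.min());print(hi,lo)
H=onz(w,hi,.109);L=onz(w,lo,.030);print(np.linalg.norm((H-L)[:2]),(H+L)/2,np.arctan2(*(H-L)[[1,0]]))
print(onz(w,(u[abs(v-190)<3].mean(),190),.07))
```

```text
tcp [ 0.53400005 -0.14676933  0.21581693] yaw 2.948 grip 0.03248874142539637 q [-0.26  0.35  0.59  1.89 -0.23  0.97  1.8 ]
(np.float64(283.5), np.int64(256)) (np.float64(283.5), np.int64(134))
0.10788288026828094 [ 0.52924418 -0.14735582  0.0695    ] -0.19169646704106924
[ 0.52858963 -0.14702593  0.07      ]
```

{"op": "jog_arm", "data": {"motion": [[[-0.001,0,0.05,0,0.62],[-0.001,0,0.095,0,0.62],[-0.001,0,0.125,0,0.62],[-0.001,0,0.145,0,0.62],[-0.001,0,0.158,0,0.62],[-0.001,0,0.164,0,0.62],[-0.001,0,0.164,0,0.62]]]}}

```text
time_s: 19.65
tcp_pos: [0.5356, -0.1477, 0.0531]
eef_rot: [-0.304, -3.126, -0.0]
ft_force: [0.6, 0.3, -0.1]
grip_width: 0.0325
grasp_force: 0.0
```

{"op": "jog_arm", "data": {"motion": [[[0,0,0,0,1],[0,0,0,0,1],[0,0,0,0,1],[0,0,0,0,1],[0,0,0,0,1]]], "newtons": 24}}

```text
time_s: 20.15
tcp_pos: [0.5365, -0.1485, 0.0544]
eef_rot: [0.305, 3.125, 0.0]
ft_force: [-1.5, 0.5, 6.3]
grip_width: 0.0093
grasp_force: 26.9
```

{"op": "jog_arm", "data": {"motion": [[[0,0,-0.02,0,1],[0,0,-0.06,0,1],[0,0,-0.1,0,1],[0,0,-0.15,0,1],[0,0,-0.15,0,1]]]}}

```text
time_s: 20.65
tcp_pos: [0.5394, -0.1499, 0.2098]
eef_rot: [0.305, 3.114, 0.0]
ft_force: [0.9, 0.0, -0.7]
grip_width: 0.0096
grasp_force: 26.0
```

{"op": "jog_arm", "data": {"motion": [[[0.006,0.02,0,0,1],[0.016,0.055,0,0,1],[0.027,0.09,0,0,1],[0.038,0.125,0,0,1],[0.044,0.1444,0,0,1]]]}}

```text
time_s: 21.15
tcp_pos: [0.5195, 0.0052, 0.2027]
eef_rot: [-0.3, -3.126, -0.002]
ft_force: [-0.8, -0.4, -0.5]
grip_width: 0.0096
grasp_force: 26.0
```

{"op": "jog_arm", "data": {"motion": [[[0.011,0.036,0,0,1],[0.022,0.072,0,0.01,1],[0.033,0.108,0,0.03,1],[0.041,0.134,0,0.046,1],[0.044,0.1444,0,0.046,1],[0.044,0.1444,0,0.046,1],[0.044,0.1444,0,0.046,1]]]}}

```text
time_s: 21.85
tcp_pos: [0.5053, 0.1504, 0.2031]
eef_rot: [-0.38, -3.119, 0.001]
ft_force: [-0.2, -0.7, 0.2]
grip_width: 0.0095
grasp_force: 26.0
```

Run:
```python
from h import *
w,s=look('w11');hsv=cv2.cvtColor(w["frame"],cv2.COLOR_RGB2HSV);m=((hsv[...,2]>165)&(hsv[...,1]<60)).astype(np.uint8)
r=np.zeros_like(m);r[115:200,265:305]=1;v,u=np.nonzero(cv2.morphologyEx(m*r,cv2.MORPH_OPEN,np.ones((3,3))))
uu=u[v<=v.min()+3];z=s["tcp_pos"][2]+.0115-.0395+.0037;print(v.min(),uu.min(),uu.max(),case(onz(w,(uu.mean(),v.min()),z)),"tcp",case(s["tcp_pos"]))
```

```text
tcp [0.50529201 0.15037128 0.20309823] yaw 2.899 grip 0.009478784489074417 q [-0.77  0.31  0.5   1.96 -0.18  0.92  1.15]
116 285 304 [-0.0759 -0.0422] tcp [ 0.0008 -0.0475]
```

{"op": "jog_arm", "data": {"motion": [[[0,0.001,0.04,0,1],[0,0.001,0.08,0,1],[0,0.001,0.11,0,1],[0,0.001,0.13,0,1],[0,0.001,0.145,0,1],[0,0.001,0.152,0,1],[0,0.001,0.156,0,1],[0,0.001,0.156,0,1]]], "newtons": 20}}

```text
time_s: 22.7
tcp_pos: [0.5059, 0.1527, 0.0476]
eef_rot: [0.378, 3.118, 0.0]
ft_force: [0.7, -0.1, -1.1]
grip_width: 0.0096
grasp_force: 26.0
```

{"op": "jog_arm", "data": {"motion": [[[0,0,0.004,0,1],[0,0,0.008,0,1],[0,0,0.012,0,1],[0,0,0.016,0,1],[0,0,0.019,0,1],[0,0,0.022,0,1],[0,0,0.022,0,1]]]}}

```text
time_s: 23.4
tcp_pos: [0.5062, 0.1533, 0.0257]
eef_rot: [0.377, 3.118, 0.001]
ft_force: [-0.1, -0.6, 4.8]
grip_width: 0.0091
grasp_force: 26.8
```

{"op": "jog_arm", "data": {"motion": [[[0,0,0.003,0,1],[0,0,0.006,0,1],[0,0,0.009,0,1],[0,0,0.012,0,1],[0,0,0.015,0,1],[0,0,0.018,0,1],[0,0,0.018,0,1]]]}}

```text
time_s: 24.1
tcp_pos: [0.5084, 0.153, 0.0083]
eef_rot: [0.378, 3.113, 0.002]
ft_force: [3.6, -1.6, 4.6]
grip_width: 0.0092
grasp_force: 27.6
```

{"op": "jog_arm", "data": {"motion": [[[0,0,0,0,0.87],[0,0,0,0,0.83],[0,0,0,0,0.77],[0,0,0,0,0.7],[0,0,0,0,0.7],[0,0,0,0,0.7]]]}}

```text
time_s: 24.7
tcp_pos: [0.5053, 0.153, 0.0072]
eef_rot: [-0.377, -3.119, 0.0]
ft_force: [0.9, 0.8, 0.3]
grip_width: 0.0255
grasp_force: 0.0
```

{"op": "jog_arm", "data": {"motion": [[[0,0,-0.02,0,0.7],[0,0,-0.06,0,0.7],[0,0,-0.11,0,0.8],[0,0,-0.16,0,1],[0,0,-0.21,0,1],[0,0,-0.255,0,1],[0,0,-0.255,0,1],[0,0,-0.255,0,1]]]}}

```text
time_s: 25.5
tcp_pos: [0.5056, 0.1533, 0.2632]
eef_rot: [0.377, 3.117, 0.003]
ft_force: [-0.3, -0.1, -0.2]
grip_width: -0.0002
grasp_force: 0.0
```

```bash
python3 -c "
from h import *;from rig import grab_frame
w,s=look('w12');a=w['frame'][:,:,::-1][60:300,120:420]
f=dict(grab_frame('top'));np.savez('top2.npz',**f);b=f['frame'][:,:,::-1][60:270,80:300]
o=np.zeros((480,795,3),np.uint8);a=cv2.resize(a,None,fx=1.3,fy=1.3);b=cv2.resize(b,None,fx=1.8,fy=1.8);o[:a.shape[0],:a.shape[1]]=a;o[:b.shape[0],395:395+b.shape[1]]=b;cv2.imwrite('pics/mix.png',o)"
```

```text
tcp [0.5056118  0.15325753 0.2631528 ] yaw 2.901 grip -0.00020435406036111345 q [-0.82  0.24  0.54  1.9  -0.14  1.04  1.11]
```

View pics/mix.png

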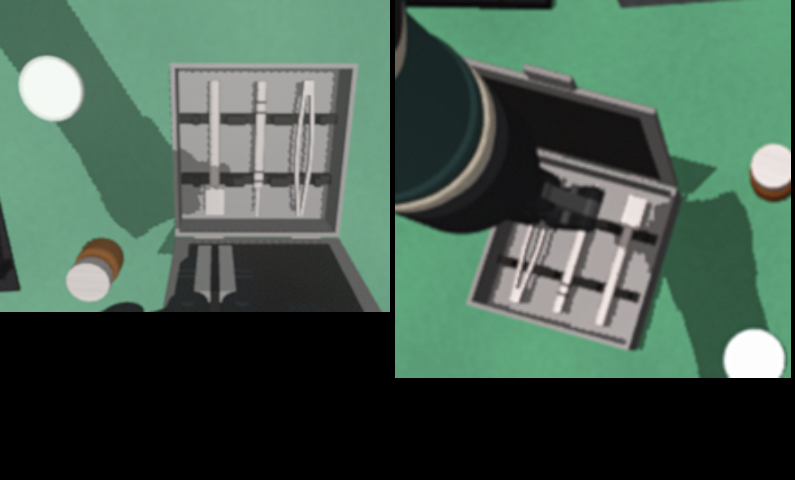

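All three instruments lie flat in their lanes; in the left crop the spatula is at x≈215, the needle at 260 and the forceps at 306. The lid is still leaning back at the far side. Next I'll go over the lid and come down behind it with shut fingers.

{"op": "jog_arm", "data": {"motion": [[[0,0.015,-0.02,0,1],[-0.03,0.03,-0.025,0,1],[-0.06,0.0446,-0.025,0,1],[-0.1,0.0446,-0.025,0,1],[-0.14,0.0446,-0.02,0,1],[-0.15,0.0446,-0.012,0,1],[-0.15,0.0446,-0.012,0,1],[-0.15,0.0446,-0.012,0,1]]]}}

```text
time_s: 26.4
tcp_pos: [0.6602, 0.1607, 0.2725]
eef_rot: [-0.377, -3.115, 0.002]
ft_force: [-0.0, 0.5, -0.8]
grip_width: 0.0002
grasp_force: 0.0
```

Run:
```python
from h import *
from rig import *
s=observe();d=s["tcp_pos"]-C0;print(case(s["tcp_pos"])-[.085,0],s["tcp_pos"],s["ft_force"],np.round(s["q"],2))
w,_=look('w13')
# expected tab outer edge for several theta
for th in (1.57,1.65,1.71,1.8,1.9):
    for r in (.17,.188):
        k=C0+(.085-r*np.cos(th)+.006*np.sin(th))*CX+np.array([0,0,.0455+r*np.sin(th)+.006*np.cos(th)]);print(th,r,proj(w,k).round(1),proj(np.load('top2.npz'),k).round(1))
f=np.load('top2.npz')["frame"];cv2.imwrite("pics/lid.png",np.hstack([cv2.resize(f[60:220,80:280,::-1],None,fx=2,fy=2,interpolation=cv2.INTER_CUBIC),cv2.resize(w["frame"][:,:,::-1],(400,320))]))
```

```text
[ 0.0638 -0.0006] [0.66022334 0.16071732 0.27247928] [-0.03195089  0.47893553 -0.80998578] [-0.65  0.52  0.54  1.5  -0.28  1.2   1.26]
tcp [0.66022334 0.16071732 0.27247928] yaw 2.901 grip 0.0001820060956949052 q [-0.65  0.52  0.54  1.5  -0.28  1.2   1.26]
1.57 0.17 [285.8 145.5] [163.8 116.2]
1.57 0.188 [285.7 148.2] [159.6 111.5]
1.65 0.17 [285.8 165.3] [166.9 107.7]
1.65 0.188 [285.8 172.1] [163.2 101.7]
1.71 0.17 [285.8 179.3] [169.4 101.5]
1.71 0.188 [285.8 188.6] [166.   94.8]
1.8 0.17 [285.8 198.4] [173.3  92.9]
1.8 0.188 [285.8 211.1] [170.5  85. ]
1.9 0.17 [285.8 216.9] [177.7  84.3]
1.9 0.188 [285.8 232.4] [175.5  75.2]
```

View pics/lid.png

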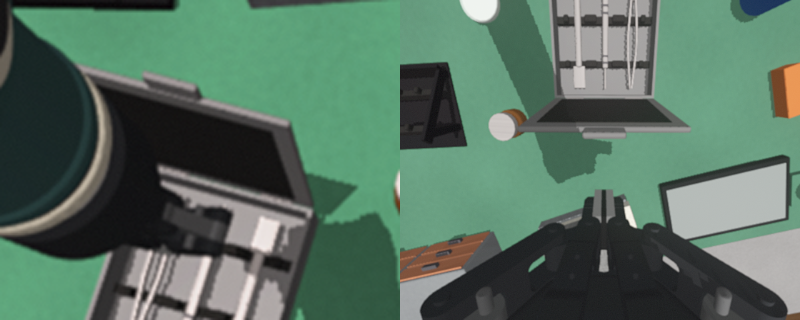

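The tab's outer edge is at wrist (285,178), so the lid angle is about 1.68 rad, which agrees with the top view. The fingers are well clear behind it.

{"op": "jog_arm", "data": {"motion": [[[0,0,0.03,0,1],[0,0,0.06,0,1],[0,0,0.08,0,1],[0,0,0.0875,0,1],[0,0,0.0875,0,1]]]}}

```text
time_s: 26.95
tcp_pos: [0.6606, 0.1613, 0.1866]
eef_rot: [-0.376, -3.118, -0.0]
ft_force: [-0.1, -0.1, 0.3]
grip_width: -0.0001
grasp_force: 0.0
```

{"op": "jog_arm", "data": {"motion": [[[0.014,0,0,0,1],[0.024,0,0,0,1],[0.034,0,0,0,1],[0.04,0,-0.005,0,1],[0.047,0,-0.0105,0,1],[0.056,0,-0.0105,0,1],[0.064,0,-0.01,0,1],[0.0726,0,-0.0093,0,1]]]}}

```text
time_s: 27.75
tcp_pos: [0.5909, 0.178, 0.1964]
eef_rot: [0.377, 3.118, 0.001]
ft_force: [1.8, -0.5, 1.4]
grip_width: -0.0
grasp_force: 0.8
```

{"op": "jog_arm", "data": {"motion": [[[0.0147,0,0.0027,0,1],[0.022,0,0.0046,0,1],[0.0291,0,0.0068,0,1],[0.036,0,0.0095,0,1],[0.0431,0,0.0124,0,1],[0.0564,0,0.0194,0,1],[0.0689,0,0.0276,0,1],[0.0806,0,0.037,0,1]]]}}

```text
time_s: 28.55
tcp_pos: [0.5122, 0.1973, 0.1586]
eef_rot: [-0.378, -3.119, -0.0]
ft_force: [1.4, 0.7, 0.5]
grip_width: -0.0
grasp_force: 0.6
```

{"op": "jog_arm", "data": {"motion": [[[0.0106,0,0.0106,0,1],[0.0202,0,0.0221,0,1],[0.0285,0,0.0346,0,1],[0.0357,0,0.0479,0,1],[0.0413,0,0.0618,0,1],[0.0456,0,0.0761,0,1],[0.047,0,0.0834,0,1],[0.0485,0,0.0908,0,1]]]}}

```text
time_s: 29.35
tcp_pos: [0.4652, 0.2084, 0.0675]
eef_rot: [-0.377, -3.118, 0.001]
ft_force: [-0.6, 0.1, -0.6]
grip_width: -0.0002
grasp_force: 0.4
```

{"op": "jog_arm", "data": {"motion": [[[0,0,0.005,0,1],[0,0,0.009,0,1],[0,0,0.012,0,1],[0,0,0.014,0,1],[0,0,0.0155,0,1],[0,0,0.0165,0,1],[0,0,0.0165,0,1]]]}}

```text
time_s: 30.05
tcp_pos: [0.466, 0.2086, 0.0518]
eef_rot: [0.378, 3.118, 0.0]
ft_force: [-0.4, 0.8, 0.2]
grip_width: -0.0001
grasp_force: 0.0
```

{"op": "jog_arm", "data": {"motion": [[[0,0,0.001,0,1],[0,0,0.002,0,1],[0,0,0.003,0,1],[0,0,0.003,0,1]]]}}

```text
time_s: 30.45
tcp_pos: [0.4662, 0.2087, 0.0512]
eef_rot: [-0.378, -3.118, -0.003]
ft_force: [-7.0, -4.2, 27.0]
grip_width: -0.0002
grasp_force: 13.4
```

Firm resistance (27 N) at z = 51 mm, the height of the closed lid's top face. I'll back off and check.

{"op": "jog_arm", "data": {"motion": [[[0,0,-0.003,0,1],[0,0,-0.02,0,1],[0,0,-0.06,0,1],[0,0,-0.11,0,1],[0,0,-0.16,0,1],[0,0,-0.16,0,1],[0,0,-0.16,0,1]]]}}

```text
time_s: 31.15
tcp_pos: [0.4663, 0.2091, 0.21]
eef_rot: [0.377, 3.117, 0.004]
ft_force: [-0.8, -0.3, -0.0]
grip_width: -0.0002
grasp_force: 0.0
```

Run:
```python
from h import *
w,s=look('w14');hsv=cv2.cvtColor(w["frame"],cv2.COLOR_RGB2HSV);g=hsv[...,1]<60
# lid near edge (case x=-.085) at u columns, and sides; z .0515 expected if closed
for b in (-.06,.05,0):
    k=C0-.07*CX+b*CY+np.array([0,0,.0515]);u=int(proj(w,k)[0]);e0=proj(w,C0-(.085 if b else .103)*CX+b*CY+[0,0,.0515]);e1=proj(w,C0+(.085-.17*np.cos(.05))*CX+b*CY+[0,0,.06])
    col=np.nonzero(g[30:200,u])[0]+30;print(b,u,"seen",col.min(),"exp closed",e0.round(1),"0.05rad",e1.round(1))
for v in (150,170,190):
    r=np.nonzero(g[v,130:430])[0]+130;a=onz(w,(r.min()-.5,v),.0515);b=onz(w,(r.max()+.5,v),.0515);print(v,"width",np.linalg.norm(a-b))
```

```text
tcp [0.46627335 0.20912163 0.20996446] yaw 2.901 grip -0.00018708878043502265 q [-0.95  0.27  0.55  1.99 -0.18  0.92  1.02]
-0.06 226 seen 154 exp closed [226.  159.4] 0.05rad [224.4 160.9]
0.05 332 seen 154 exp closed [332.8 159.3] 0.05rad [334.1 160.7]
0 284 seen 142 exp closed [284.2 141.5] 0.05rad [284.2 160.8]
150 width 0.04080256101824359
170 width 0.2456741407127722
190 width 0.24984392554642307
```

```bash
python3 -c "
from rig import *
print(close_job())"
```

```text
the job is handed in; nothing more can be done
None
```

I laid the forceps, needle and spatula flat in the left, middle and right lanes in that order, lowered the lid until it met firm resistance at its closed height, and handed the job in at about 31 s of the 72 s allowed; no verdict was returned.

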